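# Dock the valve module

### The arm

A 7-joint arm with a two-finger parallel gripper is mounted at the origin on the work surface. World frame = base frame: x ahead of the robot, y to its left, z up, the work surface at z = 0. Lengths are in mm, angles in rad, forces in N, time in s.
With the tool pointing down it reaches from about 425 to 1025 mm from the base axis. Payload 9.4 kg.
Tool frame: the origin (TCP) lies between the finger pads; the fingertips stand 11 mm ahead of it and the grasp point (between the pads) lies 8 mm behind it (tip_reach is the distance from the TCP to the fingertips, in mm); x points along the fingers, z is the direction in which the jaws open and shut, and the axes are right-handed (so a half turn about x gives the same grasp; the last joint's range is limited). The gripper opens to 93 mm and grips with 3 to 60 N. Pads are 15 mm wide; open, the fingers measure 128 mm over their backs; the gripper's body (75 mm by 188 mm) begins 65 mm behind the grasp point.
Start: joints at [-1.259, 0.599, -0.003, 1.599, 0.002, 0.943, -0.08], TCP at [274.836, 670.887, 229.618] pointing down, gripper open.
Joint ranges: [-2.57, 2.57], [-0.35, 1.97], [-1.29, 1.29], [0.11, 2.56], [-1.05, 4.19], [0.11, 1.86], [-2.63, 2.63]. Speed limits (rad/s): [2.22, 2.22, 3.01, 3.01, 3.14, 3.14, 3.14].

### API

Orientations are given as a unit quaternion [x, y, z, w].
In Python, from station import sense, snapshot, job_done, tip_reach gives the robot as it stands. The module is installed in compiled form; this text tells all that it offers.
- The arm moves only by the shell command python3 -m pendant 'ROWS' [FORCE]. ROWS is text: rows parted by semicolons, each of 5 numbers parted by spaces: the shift along the world's x, y, z in mm, then the turn about the world's z in degrees, then the opening, from 0 (shut) to 1 (fully open). In form: tx ty tz roll fingers; .... A call has 1 to 10 rows; each row shifts and turns the commanded pose from where the row before left it; what a row does not reach is not made up. A row lasts 1/8 s, in which the tool goes at most 62.5 mm and 10.7 degrees, less where a joint would pass 70% of its speed; a pose out of reach is approached as far as the arm can. A call with a gripper value outside its range is refused whole. The fingers move at their own pace and stop on an object; FORCE is the grip in N (left out, the last holds). Time passes only in rows, so rows that do not move let the fingers close. It gives the time, the measured TCP pose, the force and the opening at its end, in the units of the state.
- sense(): the state, without advancing time (a new reading comes with each control period).
- snapshot(name): name is "scene" or "top" or "wrist"; returns a dict with "color" (384x512x3 uint8, blue, green, red), "mtx" (3x3 intrinsics, pixels), "T" (4x4, takes a point from camera to world coordinates). Camera axes: x right, y down, z forward; pixel columns grow to the right and rows downward; lengths in mm; the calibration is good to about 2 mm. The wrist camera is an equidistant fisheye: a pixel r from the principal point sees the ray r / f radians off the axis. A picture is of the moment at which its call begins. There is no depth.
- job_done(): hands the job in, once; it reports no verdict.
The state is a dict: "time_s": time; "joints": joint angles; "qd": joint speeds; "joint_efforts": joint torques, N m; "position": TCP position; "tcp_rot": TCP orientation; "contact_force": force on the tool from outside, world axes, zero at the start; "ft_torque": the same for the moment, N m; "finger_gap": finger opening in mm.
Only numpy, scipy, OpenCV 4.12 (cv2) and the standard library are available. Lean on these libraries where they do the work, as an engineer would, in place of code of your own. Each camera call takes 0.05 s, during which the arm holds its last target.

### The job

Slide the black valve module with the white button (do not lift it) up the ramp and over the orange lip of the dock, and on along the deck, gently, until it has clearly pressed in the spring buffer at the far end; the buffer must not be rammed. Back off slowly so that the module stays lying flat behind the lip, touching the buffer, then push the red lever beside the dock all the way over, away from the robot. Leave the other things on the bench where they are.

Things in the scene. Friction and masses are not known exactly. Their poses are not given: they have to be found in the camera images.
- module_center (a point): The loose valve module (0.4 to 0.65 kg): flat aluminium plate 90 (x) x 80 (y) x 8 mm with a BLACK block on its front half (x = -4 to 39 mm, 60 mm wide, top 38 mm over the underside), a white button and four brass stubs on that (top 49 mm). This point is at the plate's middle in x and y, 21 mm above the underside. +x points from flange to block: push that way; z up.
- module_flange (a point): The module's upright flange, along its whole rear (-x) edge: 8 mm thick in x, 80 mm wide in y, top 42 mm above the module's underside. Pinch it from above (33 mm free between it and the block) to drag and turn the module, or push its rear face. This point is the flange's middle, 25 mm above the underside, 41 mm behind the module's middle. Axes as the module's.
- dock: The fixed loading dock; place and yaw differ each time. Origin on the table under the far edge of the orange lip, on the centre line; x along the push, y left. Deck (dark) 8 mm above the table from x = 0 on, between side rails 86 mm apart (tops 22 mm above the table) that start at x = -6 mm. Grey manifold with gauge, 52 mm high, on the right (x 50 to 150, y -57 to -87 mm).
- ramp_foot (a point): Foot of the aluminium ramp on the dock's centre line, at table level, 71 mm before the dock's origin; axes as the dock's. The ramp, 104 mm wide, rises from here to 14 mm in 65 mm; then comes the orange lip, 6 mm long, 14 mm high. Flared wings (97 mm apart, from 33 mm past this point) lead into the rails.
- lip_edge (a point): Far top edge of the orange lip on the centre line, 14 mm above the table, above the dock's origin; axes as the dock's. Beyond it a 6 mm step goes down to the deck. The module drops flat behind it when the flange has passed. If the pusher's friction holds the flange up there, ease the pusher back some mm and it drops.
- buffer: The buffer on the deck's far end, axes as the dock's; origin on the deck, 90 mm ahead of the dock's origin; its blue housing (40 x 70 x 42 mm) is centred 90 mm further on. Its black spring button (26 mm wide, 18 mm above the deck) points at the module. The button's reach is set by hand and NOT measured: its face is 8 to 32 mm ahead of this origin (rear of flange 8 to 32 mm past the lip at touch).
- button_axis (a point): Point on the button's axis, 18 mm above the buffer's origin (fixed; does not move with the button). The button pushes back with 0.6 N at first touch, 6.6 N at its full 6 mm travel, then is solid. Pressed home = over 4 N on it for 0.2 s with the module flat; over 22 N damages it. Friction on the slick deck (1 to 3 N, more if the pusher also bears down: watch the vertical force) adds to the push.
- valve_lever (a joint): Angle of the red lever at the dock's left: 0 leans 0.5 rad towards the ramp end (dock -x), 1.0 is fully over to dock +x. Starts at 0 to 0.2 and stays where left. Hinge along the dock's y, 28 mm above the table, 5 mm before and 138 mm left of the dock's origin. 1 to 3 N at the tip moves it.
- valve_lever_tip (a point): Middle of the red lever's round knob (26 mm across), 60 mm from the hinge; shaft 10 mm thick. At 0 it is 34 mm before the dock's origin and 81 mm above the table, half-way 88 mm above the table. The lever's block is 70 (x) x 50 (y) mm, its top about 41 mm above the table.
- spare_module: Bystander: a similar module with a GREY block and green button. Leave alone. Origin under the plate's centre.
- jar: Bystander: clear jar, 56 mm across, 70 mm high. Origin under its centre.
- screwdriver: Bystander: screwdriver lying on the table.
- wrench: Bystander: wrench lying on the table.
- silencer: Bystander: brass silencer 20 mm across, 34 mm high, standing to the right of the dock. Origin under its centre.
- coupler: Bystander: steel coupler, upright cylinder 22 mm across, 30 mm high, to the left of the dock's rails. Origin under its centre.
- fitting_bin: Bystander: blue bin 120 x 160 x 50 mm of fittings. Origin under its centre.
Things that resemble listed ones, but are neither listed nor needed, are in the scene too. What is shaped like the part that bears module_center but blue or purple is not meant.

How it is judged (in metres and radians):
On the way, in this order (a step that is already met when the one before it is completed fails the run):
1. the module, nose up, slides on the ramp (angle between module_center's own z axis and vertical above 0.06 rad and contact force between module and dock above 0.3 N and x of module_center in the frame of dock between -0.115 and 0 m), for 0.1 s.
2. the module lies flat behind the lip and presses the buffer with over 4 N (contact force between module and buffer above 4 N and x of module_center in the frame of dock above 0.045 m and angle between module_center's own z axis and vertical below 0.035 rad and height (world z) of module_center below 0.033 m), for 0.2 s.
3. the red lever is pushed over (value of joint valve_lever above 0.85 rad), for 0.1 s.
At the end, for the whole second after the job is handed in: The module lies flat (within 2 degrees) on the deck behind the lip, at rest, touching the spring button with at least 0.3 N, and the red lever stands at over 0.85 rad of its 1.0 (x of module_center in the frame of dock above 0.045 m and angle between module_center's own z axis and vertical below 0.035 rad and height (world z) of module_center below 0.033 m and contact force between module and buffer above 0.3 N and linear speed of module below 0.01 m/s and value of joint valve_lever above 0.85 rad).
It fails at once if the buffer is rammed (over 22 N) (contact force between module and buffer above 22 N).
It fails at once if the module is lifted instead of slid (its centre over 50 mm above the table) or tipped over 0.45 rad (height (world z) of module_center above 0.05 m or angle between module_center's own z axis and vertical above 0.45 rad).
It fails at once if a bystander is moved by over 20 mm (distance of any of spare_module, jar, screwdriver, wrench, silencer, coupler, fitting_bin from where it was at the start of the episode above 0.02 m).
It also fails if it takes over 72 s, if anything falls off the work surface, if the arm or the gripper's body presses on something with over 40 N, if the wrist force passes 120 N, or if a joint passes its speed limit or range.

## Working session

There is one attempt and no reset: what is moved stays moved. The work goes in short steps, Python scripts to look and compute and a shell command to move; the robot and the scene stay as the last step left them, time stands still between calls to the robot, and variables do not carry over. Pictures are saved under pics/ and viewed, and the job is handed in when it is done.

```bash
mkdir -p pics; cat > h.py <<'E'
import numpy as np, cv2
from station import sense, snapshot, job_done, tip_reach
def ray(s,u,v,fish=False):
    K=s["mtx"];T=np.array(s["T"])
    x=(u-K[0][2])/K[0][0];y=(v-K[1][2])/K[1][1]
    if fish:
        r=np.hypot(x,y); d=np.array([np.sin(r)*x/max(r,1e-9),np.sin(r)*y/max(r,1e-9),np.cos(r)])
    else: d=np.array([x,y,1.])
    return T[:3,3],T[:3,:3]@d
def onz(s,u,v,z,fish=False):
    o,d=ray(s,u,v,fish); return (o+d*(z-o[2])/d[2])
E
python3 - <<'E'
from h import *
s=sense();print(s, tip_reach)
for n in("scene","top","wrist"):
    p=snapshot(n);np.savez(f"{n}0.npz",color=p["color"],mtx=p["mtx"],T=p["T"]);cv2.imwrite(f"pics/{n}0.png",cv2.resize(p["color"],(800,600)));print(n,np.array(p["mtx"]).tolist(),np.round(p["T"],3).tolist())
E
```

```text
{'time_s': 0.0, 'joints': array([-1.25868593,  0.60011216, -0.00255442,  1.6000948 ,  0.00182647,
        0.94287329, -0.07979215]), 'qd': array([ 4.32355411e-05, -3.68249901e-04, -6.28786885e-04,  8.60585192e-04,
       -3.08789306e-04, -3.08943020e-04, -8.30011030e-04]), 'joint_efforts': array([-3.62630735e-04, -7.65074944e+01,  1.49700645e+00, -2.52346051e+01,
       -5.24573133e-02,  1.70454750e-02,  1.58198914e-04]), 'position': array([274.68374245, 670.4697433 , 228.78168273]), 'tcp_rot': array([-0.39435236,  0.58755864,  0.39368069,  0.58675086]), 'contact_force': array([-0.03148426, -0.22714749,  0.50371936]), 'ft_torque': array([-0.01585882,  0.00255356,  0.01088084]), 'finger_gap': 93.05445846195643} 11.0
scene [[370.9848091135804, 0.0, 260.31986259235356], [0.0, 370.9848091135804, 194.5498785207521], [0.0, 0.0, 1.0]] [[-0.2, 0.769, -0.607, 1185.917], [0.98, 0.151, -0.132, 81.376], [-0.01, -0.622, -0.783, 900.289], [0.0, 0.0, 0.0, 1.0]]
top [[429.12777110233526, 0.0, 254.69613042219635], [0.0, 429.12777110233526, 185.40608310339147], [0.0, 0.0, 1.0]] [[-0.0, -0.981, 0.195, 288.711], [-1.0, 0.002, 0.008, -49.208], [-0.009, -0.195, -0.981, 1320.613], [0.0, 0.0, 0.0, 1.0]]
wrist [[297.3186396354542, 0.0, 253.89358694933182], [0.0, 297.3186396354542, 192.75289155180175], [0.0, 0.0, 1.0]] [[0.379, 0.898, 0.224, 214.456], [0.925, -0.367, -0.093, 696.513], [-0.002, 0.242, -0.97, 383.507], [0.0, 0.0, 0.0, 1.0]]
```

View pics/scene0.png

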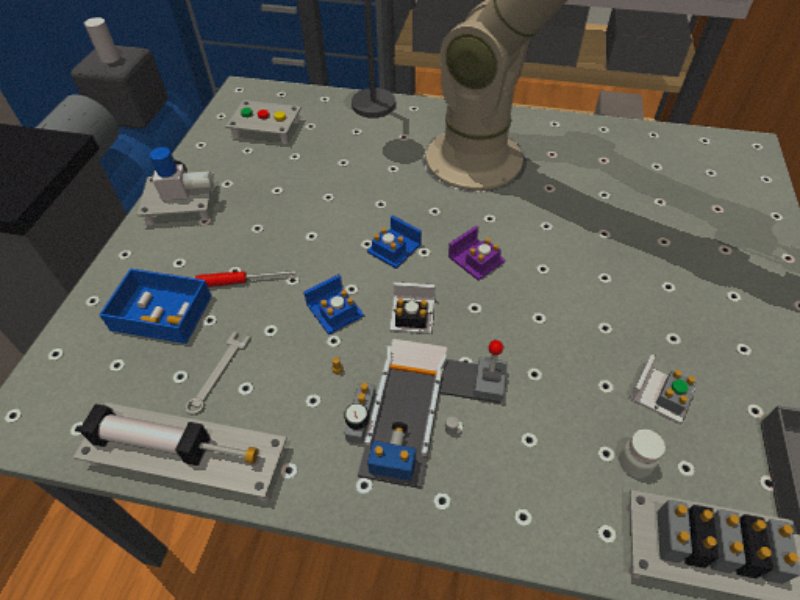

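View pics/top0.png

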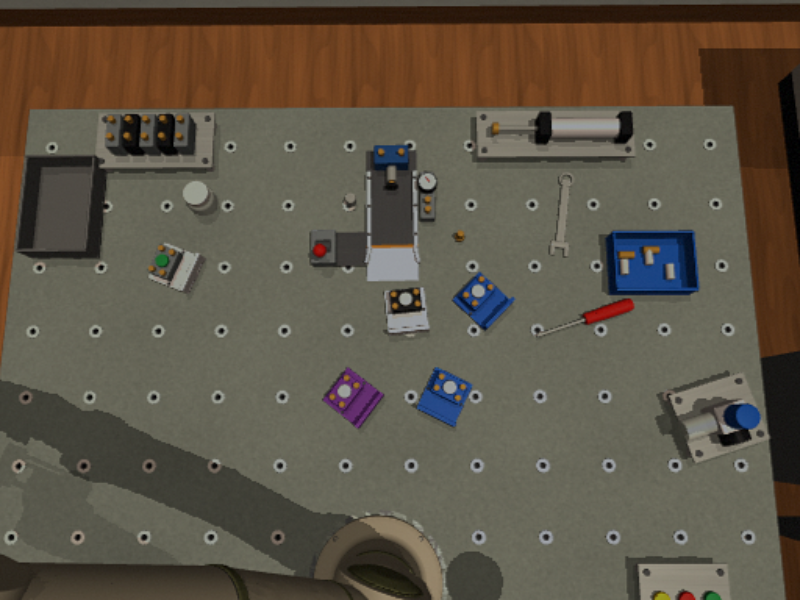

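View pics/wrist0.png

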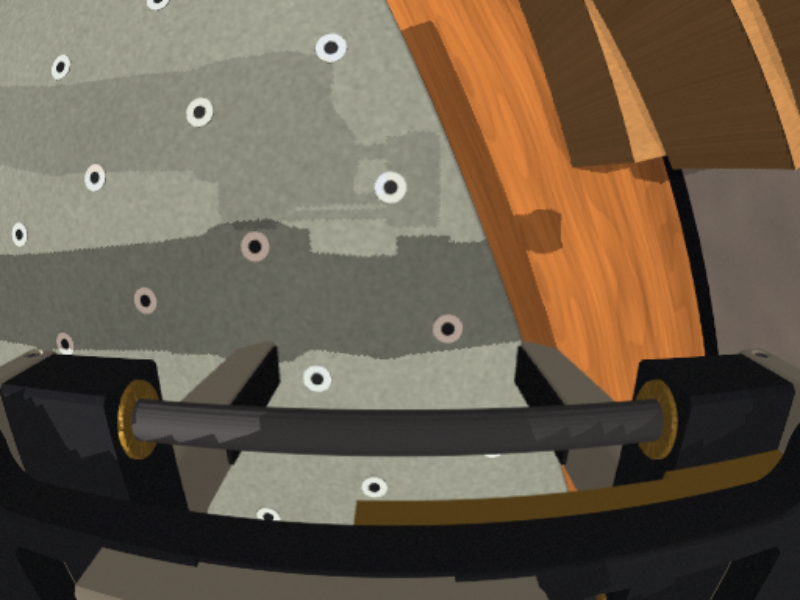

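The black-block module with a white button at top (405,307), scene (412,308), is the one meant. The others are two blue modules at top (482,300) and (446,396), a purple one at (352,397), and the grey spare with a green button at (175,266). I'll confirm it in a crop.

```bash
python3 - <<'E'
from h import *
p=np.load("top0.npz");c=p["color"][85:220,190:300];cv2.imwrite("pics/topc.png",cv2.resize(c,None,fx=4.4,fy=4.4,interpolation=cv2.INTER_CUBIC))
p=np.load("scene0.npz");c=p["color"][175:315,210:335];cv2.imwrite("pics/scc.png",cv2.resize(c,None,fx=4.2,fy=4.2,interpolation=cv2.INTER_CUBIC))
E
```

```text
(no output)
```

View pics/topc.png

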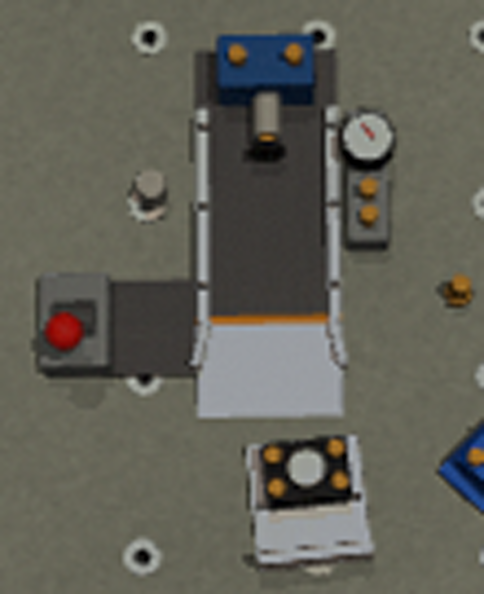

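View pics/scc.png

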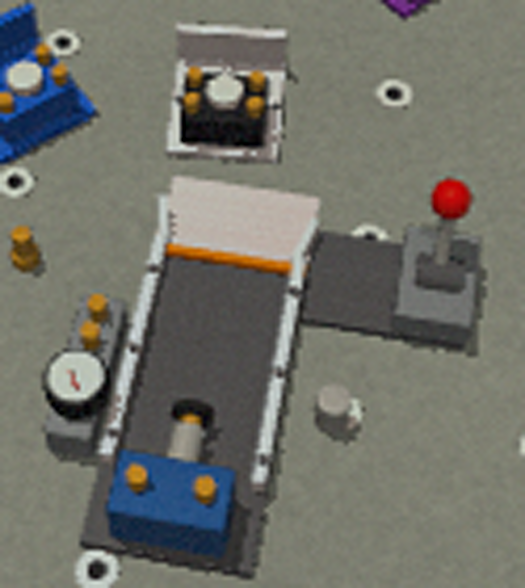

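Crop confirms: black block, white button, aluminium plate, flange toward the robot. Now I'll measure.

```bash
python3 - <<'E'
from h import *
P={n:np.load(n+"0.npz") for n in("top","scene")}
roi={"top":(85,220,190,300),"scene":(175,315,210,335)}
def blobs(n,f,mina=4):
    p=P[n];a,b,c,d=roi[n];im=p["color"][a:b,c:d];hsv=cv2.cvtColor(im,cv2.COLOR_BGR2HSV)
    m=f(hsv).astype(np.uint8)*255
    k,l,st,ce=cv2.connectedComponentsWithStats(m,connectivity=8)
    return [(st[i,4],ce[i]+[c,a],cv2.minAreaRect(np.argwhere(l==i)[:,::-1].astype(np.float32)+[np.float32(c),np.float32(a)])) for i in range(1,k) if st[i,4]>=mina]
H=lambda h:h[...,0].astype(int);S=lambda h:h[...,1].astype(int);V=lambda h:h[...,2].astype(int)
tests={"orange":lambda h:(H(h)>8)&(H(h)<25)&(S(h)>150)&(V(h)>90),
"blue":lambda h:(H(h)>100)&(H(h)<125)&(S(h)>130)&(V(h)>50),
"red":lambda h:((H(h)<6)|(H(h)>174))&(S(h)>150)&(V(h)>80),
"white":lambda h:(S(h)<45)&(V(h)>145),
"black":lambda h:(V(h)<45)}
zs={"orange":14,"blue":50,"red":81,"white":49,"black":38}
for n in P:
  for t,f in tests.items():
    for a,ce,r in blobs(n,f):
        print(n,t,a,np.round(ce,1),"rect",np.round(r[0],1),np.round(r[1],1),round(r[2]),"z",zs[t],np.round(onz(P[n],*ce,zs[t])[:2],1))
E
```

```text
top orange 9 [243.3  96.9] rect [243.3  96.8] [2.8 2.1] 45 z 14 [840.1  -1.4]
top orange 10 [256.2  96.5] rect [256.   96.5] [3. 2.] 90 z 14 [841.3 -43.1]
top orange 9 [273. 127.] rect [273. 127.] [2. 2.] 90 z 14 [737.7 -96.6]
top orange 10 [273.5 133.2] rect [273.5 133. ] [2. 3.] 90 z 14 [717. -98.]
top orange 17 [294.4 150.3] rect [294.  150.5] [5. 4.] 90 z 14 [ 660.5 -163.2]
top orange 29 [251.7 156.9] rect [250.5 156.5] [ 1. 25.] 90 z 14 [639.3 -28.7]
top orange 10 [266.  186.2] rect [266.  186.5] [3. 2.] 90 z 14 [545.3 -73.2]
top orange 10 [251.5 187.8] rect [251.5 188. ] [2. 3.] 90 z 14 [540.3 -28.2]
top orange 9 [297.9 188.3] rect [297.8 188.3] [2.8 2.1] 45 z 14 [ 538.4 -171.9]
top orange 11 [266.9 193.6] rect [267.  193.5] [3. 2.] 90 z 14 [521.9 -75.9]
top orange 11 [252.4 195.5] rect [252.5 195.5] [2.8 2.8] 45 z 14 [516.3 -30.9]
top blue 204 [249.4  98.6] rect [249.5  98.5] [11. 21.] 90 z 50 [819.  -21.9]
top blue 78 [295.5 191.5] rect [294.5 191. ] [18.  9.] 90 z 50 [ 521.9 -161.1]
top red 53 [204.2 159.7] rect [204.3 159.8] [7.1 7.8] 45 z 81 [613.  111.9]
top white 25 [223
[... 6352 characters left out ...]
ne black 4 [303.  196.8] rect [303. 197.] [1.4 1.4] 45 z 38 [501.1  61.2]
scene black 6 [212.8 217.8] rect [212.8 217.8] [2.1 1.4] 45 z 38 [ 625.5 -179. ]
scene black 4 [287.5 252. ] rect [287.5 252. ] [3. 0.] 180 z 38 [693.1  45.2]
scene black 5 [294. 253.] rect [294. 253.] [4. 0.] 180 z 38 [692.7  62.5]
scene black 4 [237.2 258.8] rect [237.5 259. ] [2. 1.] 90 z 38 [738.4 -80.3]
scene black 62 [229.4 270.7] rect [229.3 269.7] [ 8.7 15.2] 70 z 38 [775.5 -91.9]
scene black 39 [255.8 272.5] rect [255.7 272.6] [9.5 5.2] 16 z 38 [767.4 -24.5]
scene black 5 [243.6 306.8] rect [243.5 306.5] [3. 1.] 0 z 38 [861.  -34.6]
scene black 9 [232.1 310.3] rect [232.2 310.2] [2.1 2.8] 45 z 38 [874.8 -59.5]
```

```bash
python3 - <<'E'
from h import *
from scipy.spatial.transform import Rotation as R
P={n:np.load(n+"0.npz") for n in("top","scene")}
def line(n,u0,u1,v0,v1,z,tilt=0):
    p=P[n];im=cv2.cvtColor(p["color"],cv2.COLOR_BGR2HSV);pts=[]
    for v in range(v0,v1):
        s=int(round(tilt*(v-v0)));row=im[v,u0+s:u1+s]
        w=np.clip(row[:,2].astype(float)-120,0,None)*(row[:,1]<60)
        if w.sum()>60: pts.append(onz(p,u0+s+(w*np.arange(len(w))).sum()/w.sum(),v,z)[:2])
    pts=np.array(pts);a,b=np.polyfit(pts[:,0],pts[:,1],1);r=pts[:,1]-a*pts[:,0]-b;k=abs(r)<4;a,b=np.polyfit(pts[k,0],pts[k,1],1)
    print(n,len(pts),"yaw %.4f y@640 %.1f y@760 %.1f"%(a,a*640+b,a*760+b),round(r.std(),2))
line("top",232,240,111,155,22);line("top",261,269,111,155,22)
line("scene",240,252,236,270,22,-.25);line("scene",274,286,242,280,22,-.22)
t=P["top"]
st={k:onz(t,*v,47)[:2] for k,v in dict(fr=(266,186.2),fl=(251.5,187.8),rr=(266.9,193.6),rl=(252.4,195.5)).items()}
print({k:np.round(v,1) for k,v in st.items()})
d=st["fl"]-st["fr"]+st["rl"]-st["rr"];print("yaw top stubs",np.arctan2(-d[0],d[1]), "centre",sum(st.values())/4)
t=P["scene"]
st={k:onz(t,*v,47)[:2] for k,v in dict(rr=(255.9,192.3),rl=(270.7,193.3),fr=(255.3,198.3),fl=(270.2,199.4)).items()}
print({k:np.round(v,1) for k,v in st.items()})
d=st["fl"]-st["fr"]+st["rl"]-st["rr"];print("yaw scene",np.arctan2(-d[0],d[1]), "centre",sum(st.values())/4)
# orange lip yaw, scene ; ramp corners top
for n,uv,z in [("scene",(264.4,181.8),42)]: print("flange top",onz(t,*uv,z))
for u in(250.5,276.5): pass
p=P["top"]
for uv in [(190+198/4.4,85+415/4.4),(190+343/4.4,85+415/4.4)]: print("foot corner top",np.round(onz(p,*uv,0),1))
p=P["scene"]
for uv in [(210+172/4.2,175+178/4.2),(210+320/4.2,175+199/4.2)]: print("foot corner scene",np.round(onz(p,*uv,0),1))
q=R.from_quat(sense()["tcp_rot"]).as_matrix();print(np.round(q,3),"jaw angle",np.degrees(np.arctan2(q[1,2],q[0,2])))
E
```

```text
top 38 yaw 0.0088 y@640 21.6 y@760 22.6 0.02
top 29 yaw 0.0082 y@640 -72.7 y@760 -71.7 0.64
scene 31 yaw -0.0007 y@640 -75.3 y@760 -75.4 1.91
scene 34 yaw 0.0142 y@640 18.9 y@760 20.6 0.73
{'fr': array([538.8, -72.6]), 'fl': array([534. , -28.7]), 'rr': array([516.1, -75.2]), 'rl': array([510.4, -31.5])}
yaw top stubs 0.1201593332740763 centre [524.82071955 -51.99360542]
{'rr': array([518.3, -76.9]), 'rl': array([513.7, -33.4]), 'fr': array([540.6, -74. ]), 'fl': array([536.2, -30.7])}
yaw scene 0.10384279701741436 centre [527.20895784 -53.74044033]
flange top [469.45343224 -61.00004652  42.        ]
foot corner top [570.3  24.    0. ]
foot corner top [570.1 -79.7   0. ]
foot corner scene [577.4 -80.3   0. ]
foot corner scene [574.9  24.6   0. ]
[[-0.    -0.925  0.379]
 [-0.001  0.379  0.925]
 [-1.    -0.    -0.001]] jaw angle 67.72639167848867
```

```bash
python3 -m pendant '14 -52 0 -5.5 0.5; 14 -52 0 -5.5 0.28; 14 -52 0 -5.5 0.28; 14 -52 0 -5.5 0.28; 14 -52 0 -5.5 0.28; 14 -52 0 -5.5 0.28; 14 -52 0 -5.5 0.28; 14 -52 0 -5.5 0.28; 14 -52 0 -5.5 0.28; 14 -52 0 -5.5 0.28' 10; python3 -m pendant '14 -52 -20 -3 0.28; 14 -52 -20 -3 0.28; 14 -53 -20 -0.3 0.28; 11 -53 -20 0 0.28; 0 0 -20 0 0.28; 0 0 0 0 0.28; 0 0 0 0 0.28'
```

```text
time_s: 1.4
position: [415.1, 149.3, 229.8]
tcp_rot: [-0.077, 0.703, 0.077, 0.703]
contact_force: [1.3, -0.1, -0.2]
finger_gap: 26.2
time_s: 2.28
position: [467.9, -58.5, 130.0]
tcp_rot: [-0.04, 0.706, 0.04, 0.706]
contact_force: [-0.2, -0.2, -0.1]
finger_gap: 25.9
```

```bash
cat > st.py <<'E'
from h import *
from scipy.spatial.transform import Rotation as R
s=sense();q=R.from_quat(s["tcp_rot"]).as_matrix()
print(s["time_s"],np.round(s["position"],1),"F",np.round(s["contact_force"],2),"gap",round(s["finger_gap"],1),"jaw",round(np.degrees(np.arctan2(q[1,2],q[0,2])),2),"down",np.round(q[:,0],3),np.round(s["joints"],2))
E
cat > wp.py <<'E'
import sys
from h import *
n,o=sys.argv[1:3];p=snapshot(n);np.savez(o+".npz",color=p["color"],mtx=p["mtx"],T=p["T"])
c=p["color"]
if len(sys.argv)>3:
    a,b,u,v=map(int,sys.argv[3:7]);c=c[a:b,u:v]
k=min(800/c.shape[1],600/c.shape[0]);cv2.imwrite(f"pics/{o}.png",cv2.resize(c,None,fx=k,fy=k,interpolation=cv2.INTER_CUBIC))
E
python3 st.py; python3 wp.py wrist w1
```

```text
2.275 [467.9 -58.5 130. ] F [-0.16 -0.2  -0.11] gap 25.9 jaw 6.48 down [ 0.  0. -1.] [-0.17  0.47  0.24  2.27 -0.27  0.42  0.41]
```

View pics/w1.png

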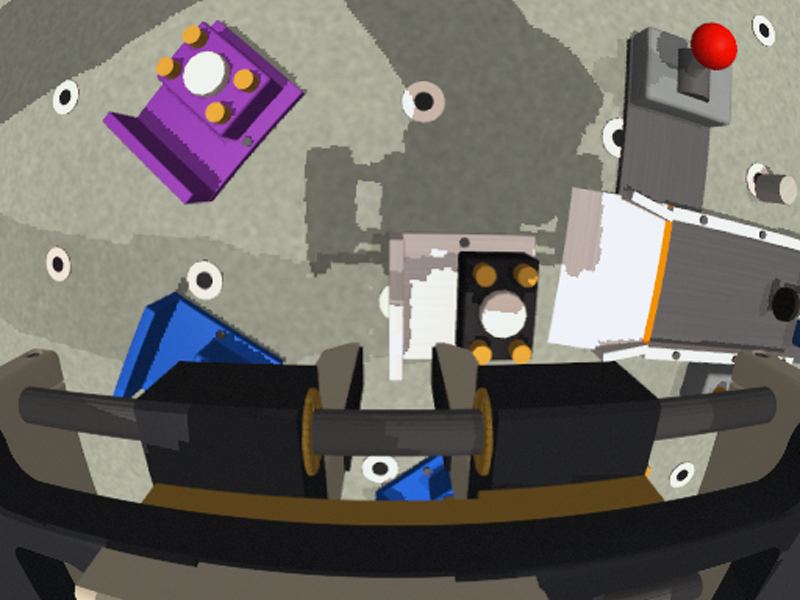

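The wrist view shows the flange (columns 388–403) between the open fingers. I'll check the flange, dock lip and knob through this calibrated view.

```bash
python3 - <<'E'
from h import *
p=np.load("w1.npz");k=512/800
for n,u,v,z in [("flange top far",396,237,42),("flange top near",397,378,42),("button",503,316,49),("stub rl",486,275,49),("stub fl",524,275,49),("stub rr",482,353,49),("stub fr",521,353,49),("lip L",669,222,14),("lip R",648,344,14),("foot L",573,188,0),("foot R",548,344,0),("knob",714,46,81)]:
    print(n,np.round(onz(p,u*k,v*k,z,True),1))
E
```

```text
flange top far [464.3 -17.6  42. ]
flange top near [473.8 -96.5  42. ]
button [526.  -51.9  49. ]
stub rl [513.2 -30.9  49. ]
stub fl [533.7 -28.4  49. ]
stub rr [518.  -73.9  49. ]
stub fr [540.1 -71.8  49. ]
lip L [640.9  14.6  14. ]
lip R [644.3 -69.5  14. ]
foot L [572.9  24.2   0. ]
foot R [574.3 -80.3   0. ]
knob [616.4 112.7  81. ]
```

```bash
python3 -m pendant '1 1 -20 0 0.28; 0 0 -20 0 0.28; 0 0 -20 0 0.28; 0 0 -15 0 0.28; 0 0 -10 0 0.28; 0 0 0 0 0.28'; python3 -m pendant '0 0 -10 0 0.28; 0 0 -10 0 0.28; 0 0 0 0 0.28; 0 0 0 0 0.1; 0 0 0 0 0; 0 0 0 0 0; 0 0 0 0 0' 10; python3 st.py;python3 wp.py wrist w2
```

```text
time_s: 3.08
position: [468.9, -57.6, 44.6]
tcp_rot: [-0.04, 0.706, 0.04, 0.706]
contact_force: [0.2, -0.3, 0.3]
finger_gap: 25.9
time_s: 3.95
position: [468.4, -58.2, 24.8]
tcp_rot: [-0.04, 0.706, 0.04, 0.706]
contact_force: [-1.9, -0.8, 3.8]
finger_gap: 8.1
3.95 [468.4 -58.2  24.8] F [-1.85 -0.84  3.8 ] gap 8.1 jaw 6.41 down [-0.001 -0.    -1.   ] [-0.06  0.68  0.09  2.32 -0.35  0.16  0.47]
```

View pics/w2.png

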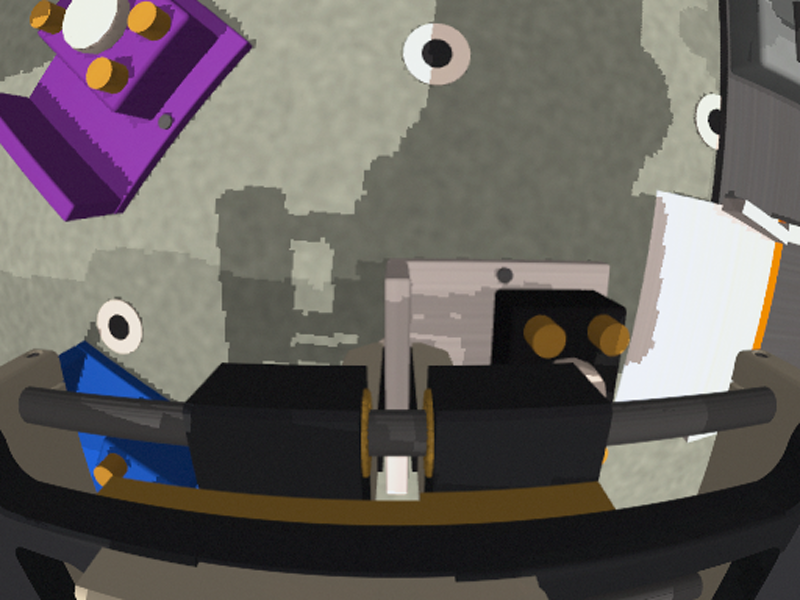

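```bash
python3 -m pendant '0 3 0 -0.7 0; 0 4 0 -0.7 0; 0 4 0 -0.7 0; 0 4 0 -0.7 0; 0 4 0 -0.7 0; 0 4 0 -0.7 0; 0 3 0 -0.7 0; 0 2 0 -0.7 0; 0 0 0 0 0; 0 0 0 0 0' ; python3 st.py;python3 wp.py wrist w3; python3 wp.py scene s3 150 320 200 340
```

```text
time_s: 5.25
position: [469.4, -29.9, 24.7]
tcp_rot: [-0.005, 0.707, 0.005, 0.707]
contact_force: [-0.2, -2.9, 5.2]
finger_gap: 8.3
5.25 [469.4 -29.9  24.7] F [-0.18 -2.94  5.2 ] gap 8.3 jaw 0.83 down [ 0.001 -0.    -1.   ] [-0.13  0.68  0.1   2.33 -0.43  0.15  0.39]
```

View pics/w3.png

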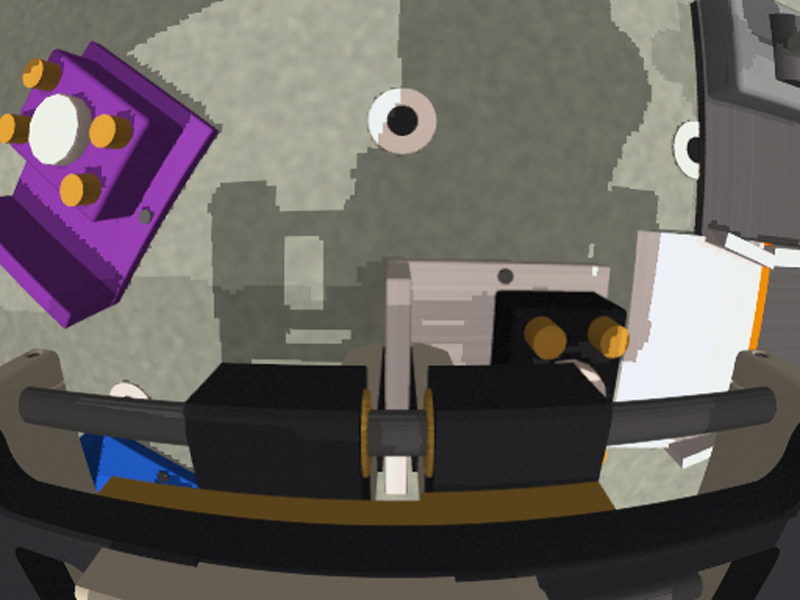

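View pics/s3.png

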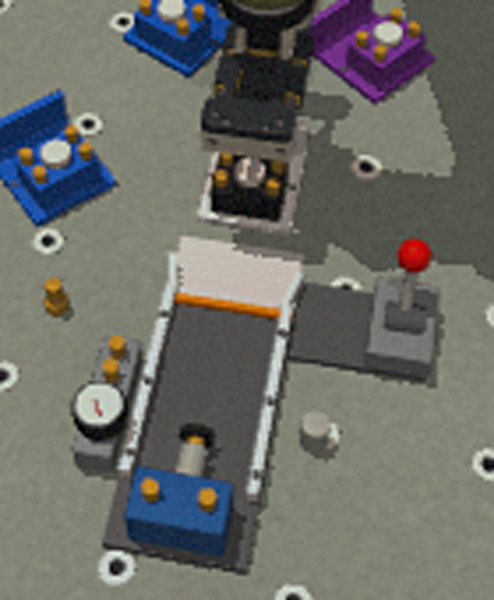

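```bash
python3 - <<'E'
from h import *
p=np.load("w3.npz");k=512/800
for n,u,v,z in [("plate front-left top",608,265,8),("flange outer L top",398,263,42),("ramp foot L",638,231,0),("flange near R",397,494,42),("foot R?",606,447,0),("lip L",767,243,14)]:
    print(n,np.round(onz(p,u*k,v*k,z,True),1))
p=np.load("s3.npz");
f=494/140
for n,u,v,z in [("plate FL",293,227,8),("plate FR",200,216,8),("stub fl",278,189,47),("stub fr",222,184,47),("footL",302,258,0),("footR",181,236,0),("lipR",175,297,14),("lipL",280,314,14)]:
    print(n,np.round(onz(p,200+u/f,150+v/f,z),1))
E
```

```text
plate front-left top [555.1  10.7   8. ]
flange outer L top [470.5  14.8  42. ]
ramp foot L [572.5  24.7   0. ]
flange near R [471.4 -69.3  42. ]
foot R? [573.3 -79.1   0. ]
lip L [639.2  25.8  14. ]
plate FL [553.9  11.5   8. ]
plate FR [557.8 -67.    8. ]
stub fl [546.4  -3.6  47. ]
stub fr [550.1 -49.5  47. ]
footL [577.7  23.3   0. ]
footR [575.4 -79.7  -0. ]
lipR [643.7 -69.1  14. ]
lipL [643.1  15.6  14. ]
```

```bash
python3 -m pendant '0 0 0 0 0.28; 0 0 0 0 0.28; 0 0 10 0 0.28; 0 0 25 0 0.28; 0 0 25 0 0.28; -10 0 0 10 0.32; -10 0 0 10 0.32; -5 0 0 10 0.32; 0 0 0 10 0.32; 0 0 0 10 0.32'; python3 -m pendant '0 0 0 10 0.32; 0 0 0 10 0.32; 0 0 0 10 0.32; 0 0 0 10 0.32; 0 0 0 0 0.32; 0 0 0 0 0.32'; python3 st.py;python3 wp.py wrist w4;
```

```text
time_s: 6.6
position: [443.7, -30.1, 85.2]
tcp_rot: [-0.306, 0.638, 0.305, 0.638]
contact_force: [0.3, -0.3, -0.3]
finger_gap: 29.6
time_s: 7.35
position: [443.8, -30.2, 84.9]
tcp_rot: [0.503, -0.497, -0.503, -0.497]
contact_force: [-0.8, 0.7, -0.6]
finger_gap: 29.8
7.35 [443.8 -30.2  84.9] F [-0.85  0.7  -0.63] gap 29.8 jaw 90.6 down [ 0. -0. -1.] [ 0.04  0.53 -0.14  2.35  0.26  0.28  1.25]
```

View pics/w4.png

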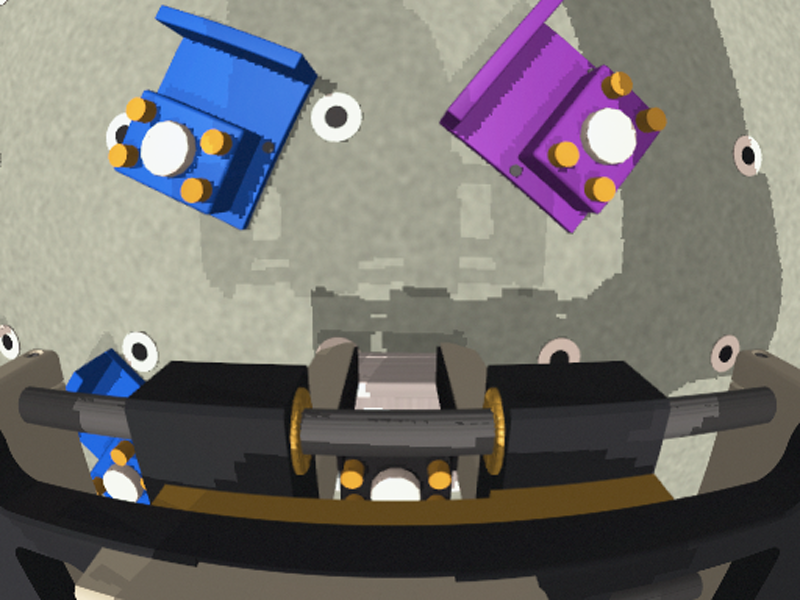

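```bash
python3 -m pendant '-2 1.5 -20 0 0.32; 0 0 -20 0 0.32; 0 0 -12 0 0.32; 0 0 0 0 0.32; 4 0 0 0 0.32; 4 0 0 0 0.32; 2 0 0 0 0.32; 2 0 0 0 0.32'; python3 -m pendant '2 0 0 0 0.32; 2 0 0 0 0.32; 2 0 0 0 0.32; 0 0 0 0 0.32'; python3 st.py
```

```text
time_s: 8.4
position: [454.1, -28.7, 32.9]
tcp_rot: [0.504, -0.496, -0.503, -0.497]
contact_force: [-0.1, -0.2, -0.9]
finger_gap: 29.7
time_s: 8.9
position: [458.6, -28.9, 32.5]
tcp_rot: [-0.503, 0.497, 0.504, 0.496]
contact_force: [-3.9, -1.2, 3.5]
finger_gap: 29.6
8.9 [458.6 -28.9  32.5] F [-3.93 -1.24  3.51] gap 29.6 jaw 90.81 down [-0.002 -0.001 -1.   ] [-0.01  0.65 -0.08  2.34  0.31  0.16  1.21]
```

```bash
python3 -m pendant '4 0 0 0 0.32; 4 0 0 0 0.32; 4 0 0 0 0.32; 4 0 0 0 0.32; 4 0 0 0 0.32; 4 0 0 0 0.32; 4 0 0 0 0.32; 4 0 0 0 0.32; 4 0 0 0 0.32; 4 0 0 0 0.32'; python3 st.py;python3 wp.py scene s5 150 320 200 340
```

```text
time_s: 10.15
position: [499.9, -28.6, 32.5]
tcp_rot: [-0.504, 0.496, 0.504, 0.496]
contact_force: [-4.5, 0.2, -1.5]
finger_gap: 29.5
10.15 [499.9 -28.6  32.5] F [-4.49  0.22 -1.49] gap 29.5 jaw 90.83 down [-0. -0. -1.] [ 0.02  0.67 -0.11  2.25  0.3   0.24  1.23]
```

View pics/s5.png

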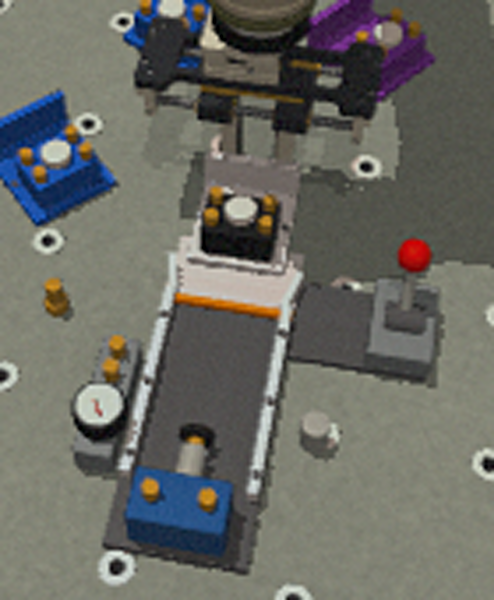

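The nose is on the ramp and centred. The plate front edge runs from (190,240) to (288,268) in the crop. Continuing.

```bash
python3 -m pendant '4 0 0 0 0.32; 4 0 0 0 0.32; 4 0 0 0 0.32; 4 0 0 0 0.32; 4 0 0 0 0.32; 4 0 0 0 0.32; 4 0 0 0 0.32; 4 0 0 0 0.32; 4 0 0 0 0.32; 4 0 0 0 0.32'; python3 st.py;python3 wp.py scene s6 150 320 200 340
```

```text
time_s: 11.45
position: [539.9, -28.2, 32.6]
tcp_rot: [-0.504, 0.496, 0.504, 0.496]
contact_force: [-4.2, 2.2, -0.9]
finger_gap: 29.4
11.45 [539.9 -28.2  32.6] F [-4.25  2.22 -0.89] gap 29.4 jaw 90.86 down [-0.  0. -1.] [ 0.04  0.69 -0.14  2.16  0.28  0.32  1.25]
```

View pics/s6.png

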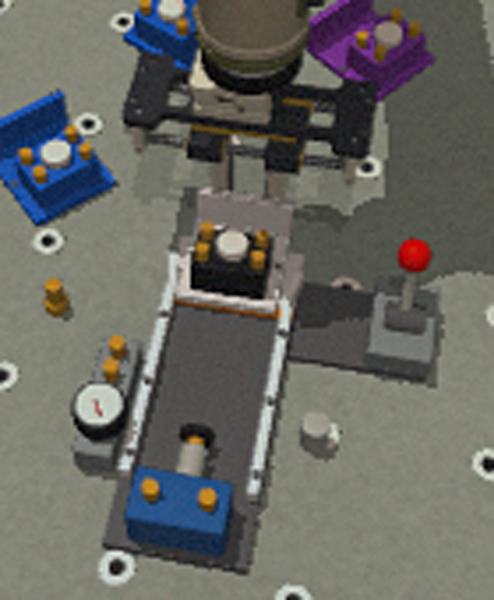

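The nose has reached the lip between the rails. Continuing, rising slightly with the ramp.

```bash
python3 -m pendant '4 0 0 0 0.32; 4 0 0 0 0.32; 4 0 0 0 0.32; 4 0 0 0 0.32; 4 0 0 0 0.32; 4 0 0 0 0.32; 4 0 0 0 0.32; 4 0 0.5 0 0.32; 4 0 0.5 0 0.32; 4 0 0.5 0 0.32'; python3 st.py;python3 wp.py scene s7 150 320 200 340
```

```text
time_s: 12.75
position: [569.7, -28.5, 33.8]
tcp_rot: [-0.5, 0.501, 0.508, 0.491]
contact_force: [-32.2, 5.6, 27.9]
finger_gap: 29.7
12.75 [569.7 -28.5  33.8] F [-32.23   5.63  27.86] gap 29.7 jaw 90.9 down [-0.018 -0.002 -1.   ] [ 0.06  0.71 -0.16  2.07  0.27  0.4   1.27]
```

View pics/s7.png

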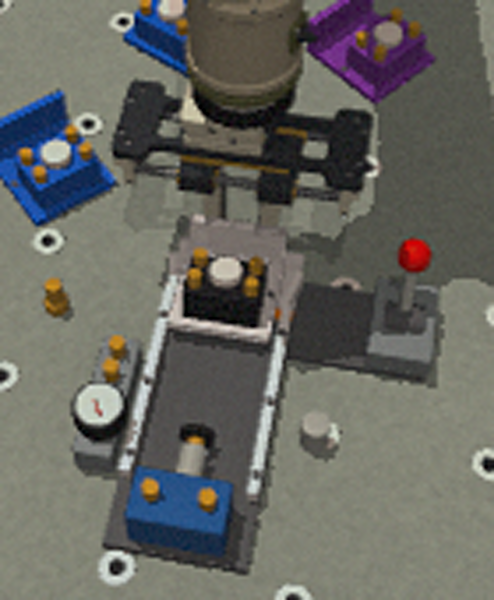

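The arm is lagging 10 mm behind its command with Fx -32 and Fz +28. The tail has reached the ramp foot, and finger friction is holding the flange down. I'll ease back to release it, then follow the ramp slope upward.

```bash
python3 -m pendant '-4 0 0 0 0.32; -4 0 0 0 0.32; -4 0 0 0 0.32; -3 0 0 0 0.32; 0 0 0 0 0.32'; python3 st.py;python3 wp.py top t8 85 220 190 300;python3 wp.py scene s8 150 320 200 340;python3 wp.py wrist w8
```

```text
time_s: 13.42
position: [565.3, -28.7, 34.2]
tcp_rot: [0.504, -0.496, -0.503, -0.497]
contact_force: [-0.2, 0.2, 0.4]
finger_gap: 29.8
13.425 [565.3 -28.7  34.2] F [-0.23  0.19  0.45] gap 29.8 jaw 90.81 down [ 0.001 -0.    -1.   ] [ 0.05  0.7  -0.15  2.1   0.28  0.36  1.26]
```

View pics/t8.png

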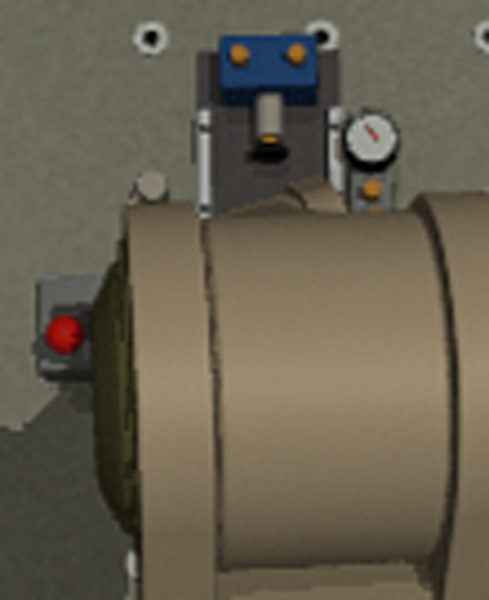

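View pics/s8.png

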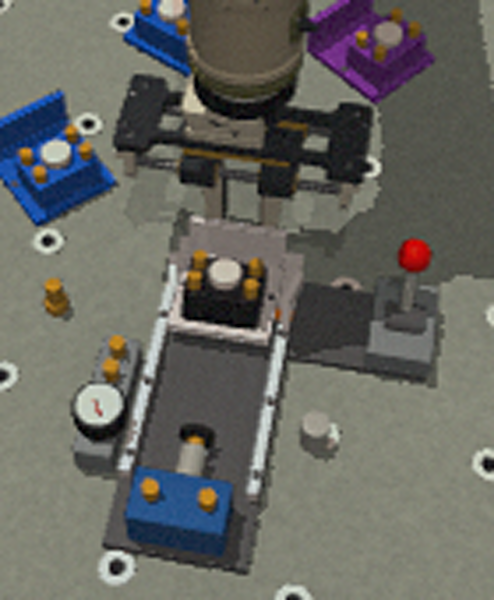

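View pics/w8.png

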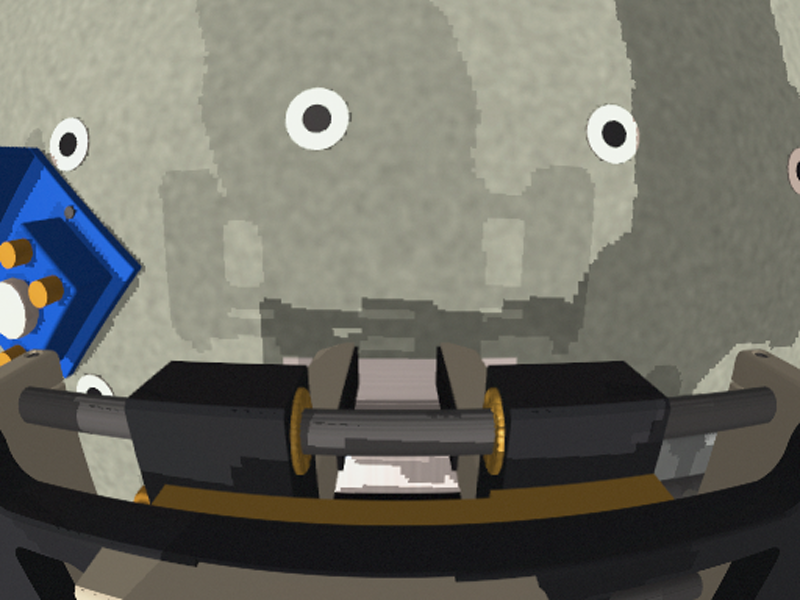

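```bash
python3 - <<'E'
from h import *
p=np.load("s8.npz");f=494/140
g=lambda u,v,z:np.round(onz(p,200+u/f,150+v/f,z),1)
for n,u,v,z in [("rr",200,256,58),("rl",256,264,58),("fr",195,279,62),("fl",250,286,62),("nose R bottom",168,322,14),("nose L bottom",268,340,14),("rail R inner near",176,275,22),("rail R far",131,462,22),("rail L near",278,330,22),("rail L far",251,490,22)]: print(n,g(u,v,z))
im=p["color"][210:255,235:295];cv2.imwrite("pics/s8c.png",cv2.resize(im,None,fx=12,fy=12,interpolation=cv2.INTER_CUBIC))
E
```

```text
rr [630.4 -50.8  58. ]
rl [629.3  -6.9  58. ]
fr [654.4 -49.5  62. ]
fl [652.5  -7.3  62. ]
nose R bottom [667.4 -69.5  14. ]
nose L bottom [668.1  10.4  14. ]
rail R inner near [628.2 -71.5  22. ]
rail R far [792.  -68.4  22. ]
rail L near [662.5  17.1  22. ]
rail L far [796.1  20.6  22. ]
```

View pics/s8c.png

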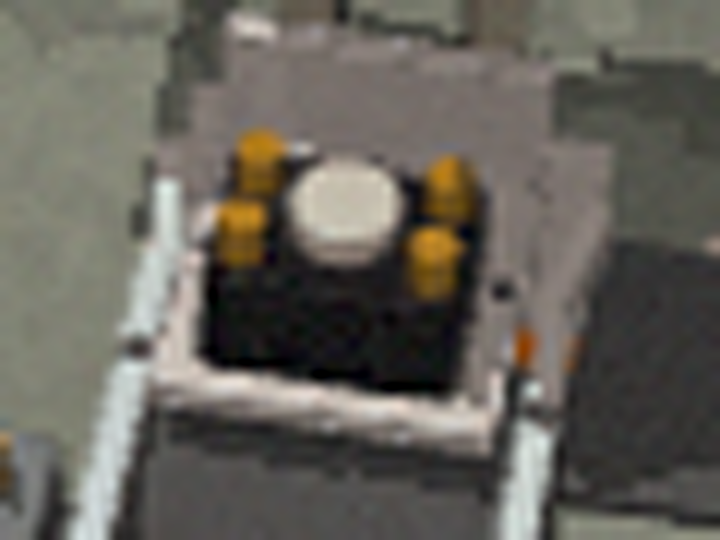

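```bash
python3 -m pendant '3 0.3 0 0.4 0.32; 3 0.3 0.7 0 0.32; 3 0.3 0.7 0 0.32; 3 0.3 0.7 0 0.32; 3 0.3 0.7 0 0.32; 3 0.2 0.7 0 0.32'; python3 st.py
```

```text
time_s: 14.32
position: [578.7, -27.6, 37.2]
tcp_rot: [-0.504, 0.497, 0.507, 0.492]
contact_force: [-12.3, 0.0, 9.1]
finger_gap: 30.0
14.325 [578.7 -27.6  37.2] F [-12.32   0.03   9.1 ] gap 30.0 jaw 91.21 down [-0.008 -0.002 -1.   ] [ 0.06  0.71 -0.16  2.06  0.27  0.41  1.27]
```

```bash
python3 -m pendant '2 0.1 1.5 0 0.32; 3 0.1 1 0 0.32; 3 0 1 0 0.32; 3 0.1 1 0 0.32'; python3 st.py
```

```text
time_s: 14.82
position: [593.9, -26.6, 42.0]
tcp_rot: [-0.505, 0.495, 0.505, 0.495]
contact_force: [-2.1, -0.3, -0.3]
finger_gap: 29.7
14.825 [593.9 -26.6  42. ] F [-2.11 -0.27 -0.33] gap 29.7 jaw 91.22 down [-0. -0. -1.] [ 0.06  0.71 -0.17  2.03  0.27  0.43  1.28]
```

```bash
python3 -m pendant '3 0.1 0.7 0 0.32; 3 0 0.7 0 0.32; 3 0.1 0.7 0 0.32; 3 0 0.7 0 0.32; 3 0.1 0.7 0 0.32; 3 0.1 0.7 0 0.32'; python3 st.py;python3 wp.py scene s9 150 320 200 340
```

```text
time_s: 15.58
position: [612.0, -26.2, 46.4]
tcp_rot: [0.505, -0.495, -0.505, -0.495]
contact_force: [-1.0, 0.3, -1.2]
finger_gap: 29.4
15.575 [612.  -26.2  46.4] F [-0.99  0.3  -1.2 ] gap 29.4 jaw 91.23 down [ 0. -0. -1.] [ 0.07  0.71 -0.18  1.98  0.26  0.47  1.29]
```

View pics/s9.png

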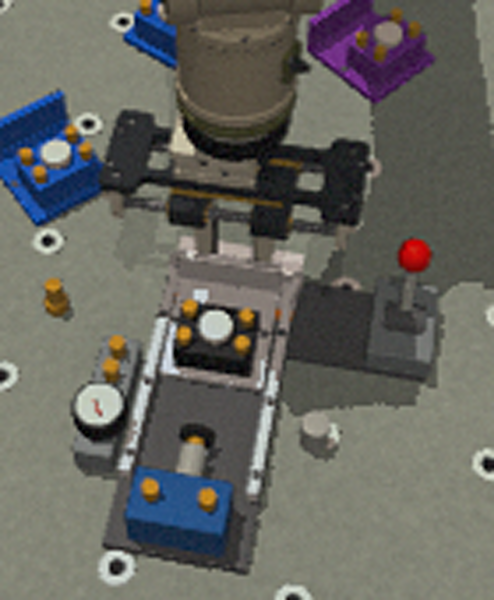

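```bash
python3 -m pendant '3 0.1 0 0 0.32; 3 0 -0.3 0 0.32; 3 0.1 -0.3 0 0.32; 3 0.1 -0.3 0 0.32; 3 0.1 -0.3 0 0.32; 3 0 -0.3 0 0.32; 3 0.1 0 0 0.32; 2 0 0 0 0.32; 0 0 0 0 0.32'; python3 st.py
```

```text
time_s: 16.75
position: [635.5, -25.7, 44.9]
tcp_rot: [0.506, -0.494, -0.505, -0.495]
contact_force: [-0.3, 0.6, 0.3]
finger_gap: 29.8
16.75 [635.5 -25.7  44.9] F [-0.3   0.61  0.29] gap 29.8 jaw 91.22 down [ 0.001  0.    -1.   ] [ 0.07  0.73 -0.18  1.93  0.26  0.5   1.3 ]
```

```bash
python3 -m pendant '1 0 0 0 0.32; 1 0 0 0 0.32; 1 0 0 0 0.32'; python3 -m pendant '1 0 0 0 0.32; 1 0 0 0 0.32; 0 0 0 0 0.32'; python3 -m pendant '-2 0 0 0 0.32; -2 0 0 0 0.32; -2 0 0 0 0.32; 0 0 0 0 0.32'; python3 st.py; python3 wp.py scene s10 180 320 210 330
```

```text
time_s: 17.12
position: [637.7, -25.7, 44.9]
tcp_rot: [-0.505, 0.495, 0.505, 0.495]
contact_force: [-3.7, 0.1, 2.2]
finger_gap: 30.1
time_s: 17.5
position: [640.0, -25.8, 44.9]
tcp_rot: [0.505, -0.495, -0.505, -0.495]
contact_force: [-2.1, -0.3, 2.6]
finger_gap: 29.8
time_s: 18.0
position: [633.8, -25.7, 44.8]
tcp_rot: [0.505, -0.495, -0.505, -0.495]
contact_force: [-0.4, 0.3, 0.9]
finger_gap: 30.0
18.0 [633.8 -25.7  44.8] F [-0.41  0.31  0.93] gap 30.0 jaw 91.23 down [ 0.  0. -1.] [ 0.07  0.73 -0.18  1.93  0.26  0.5   1.3 ]
```

View pics/s10.png

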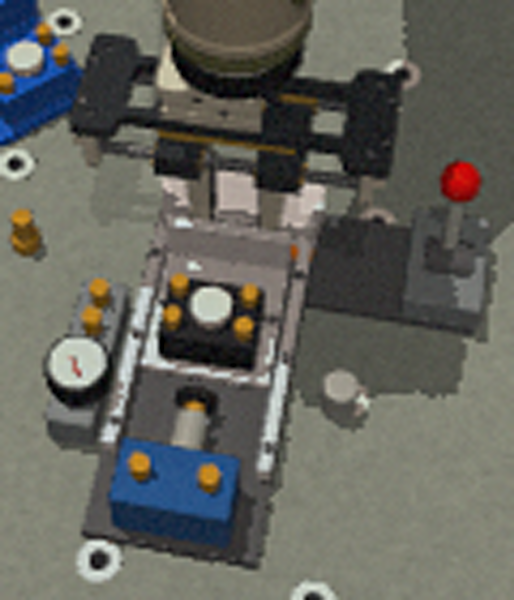

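```bash
python3 - <<'E'
from h import *
p=np.load("s10.npz");f=514/120
g=lambda u,v,z:np.round(onz(p,210+u/f,180+v/f,z),1)
for n,u,v,z in [("button flat",211,305,57),("nose L top",268,380,16),("nose R top",148,360,16),("flange top R",163,220,50),("flange top L",312,243,50),("spring button face bottom edge",195,400,26),("black disc top",196,386,39)]: print(n,g(u,v,z))
im=p["color"][225:290,235:290];cv2.imwrite("pics/s10c.png",cv2.resize(im,None,fx=9,fy=9,interpolation=cv2.INTER_CUBIC))
E
```

```text
button flat [715.8 -26.   57. ]
nose L top [737.5  13.6  16. ]
nose R top [738.5 -61.6  16. ]
flange top R [657.8 -69.1  50. ]
flange top L [656.4  26.2  50. ]
spring button face bottom edge [764.1 -26.2  26. ]
black disc top [761.4 -26.   39. ]
```

View pics/s10c.png

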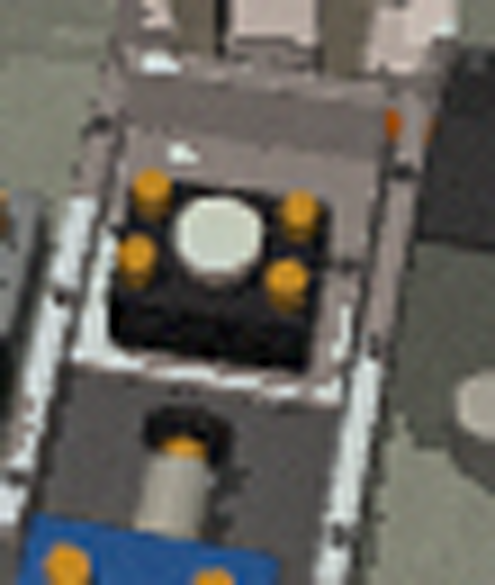

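```bash
python3 -m pendant '0 0 -5 0 0.32; 0 0 -4 0 0.32; 2 0 0 0 0.32; 2 0 0 0 0.32; 2 0 0 0 0.32; 0 0 0 0 0.32'; python3 -m pendant '1 0 0 0 0.32; 1 0.1 0 0 0.32; 1 0 0 0 0.32'; python3 -m pendant '1 0 0 0 0.32; 1 0.1 0 0 0.32; 1 0 0 0 0.32';python3 -m pendant '1 0 0 0 0.32; 1 0.1 0 0 0.32; 1 0 0 0 0.32'
```

```text
time_s: 18.8
position: [640.0, -25.7, 35.9]
tcp_rot: [0.505, -0.495, -0.505, -0.495]
contact_force: [-0.4, -0.1, 0.6]
finger_gap: 29.2
time_s: 19.18
position: [642.4, -25.7, 35.8]
tcp_rot: [-0.505, 0.495, 0.505, 0.494]
contact_force: [-2.9, 0.7, 1.5]
finger_gap: 30.0
time_s: 19.55
position: [645.9, -25.5, 35.8]
tcp_rot: [0.505, -0.495, -0.505, -0.495]
contact_force: [-3.6, -0.8, 1.2]
finger_gap: 30.0
time_s: 19.92
position: [648.9, -25.4, 35.8]
tcp_rot: [0.505, -0.495, -0.505, -0.495]
contact_force: [-3.0, -0.6, 0.7]
finger_gap: 29.9
```

```bash
for i in 1; do python3 -m pendant '1 0 0 0 0.32; 1 0 0 0 0.32; 1 0 0 0 0.32'; python3 -m pendant '1 0 0 0 0.32; 1 0.1 0 0 0.32; 1 0 0 0 0.32'; python3 -m pendant '1 0 0 0 0.32; 1 0 0 0 0.32'; done | grep -E 'pos|force'; python3 wp.py scene s11 180 320 210 330
```

```text
position: [651.9, -25.4, 35.8]
contact_force: [-2.8, 0.2, 1.3]
position: [654.9, -25.3, 35.8]
contact_force: [-1.9, -1.0, 0.0]
position: [656.9, -25.3, 35.8]
contact_force: [-3.7, 0.6, -0.7]
```

View pics/s11.png

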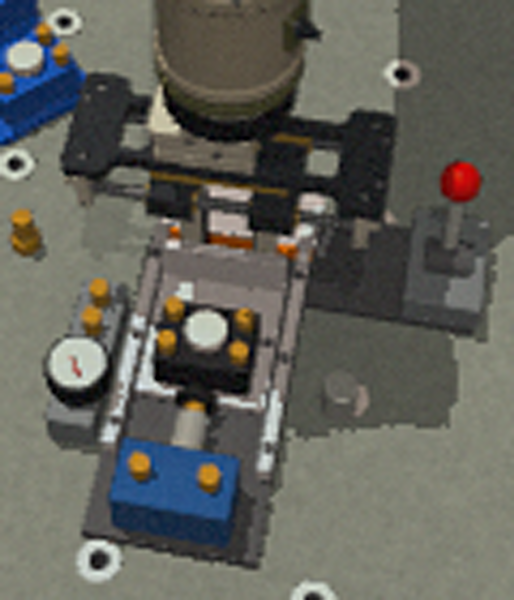

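The orange lip is now visible behind the flange and the nose is nearly at the button. Advancing in fine steps.

```bash
(python3 -m pendant '1 0 0 0 0.32; 0.5 0 0 0 0.32; 0.5 0 0 0 0.32'; python3 -m pendant '0.5 0 0 0 0.32; 0.5 0 0 0 0.32; 0.5 0 0 0 0.32'; python3 -m pendant '0.5 0 0 0 0.32; 0.5 0 0 0 0.32; 0.5 0 0 0 0.32')| grep -E 'pos|force'
```

```text
position: [658.9, -25.3, 35.8]
contact_force: [-1.5, 0.5, -1.2]
position: [660.0, -25.3, 35.8]
contact_force: [-4.6, 0.1, 1.0]
position: [661.3, -25.3, 35.8]
contact_force: [-6.6, 0.4, 2.5]
```

```bash
(python3 -m pendant '0.5 0 0 0 0.32; 0.5 0 0 0 0.32; 0 0 0 0 0.32'; python3 -m pendant '0.5 0 0 0 0.32; 0.5 0 0 0 0.32; 0 0 0 0 0.32'; python3 -m pendant '0.5 0 0 0 0.32; 0.5 0 0 0 0.32; 0 0 0 0 0.32')| grep -E 'pos|force'
```

```text
position: [662.0, -25.3, 35.8]
contact_force: [-6.0, -0.5, 3.8]
position: [662.6, -25.3, 35.8]
contact_force: [-7.2, 0.4, 4.3]
position: [663.3, -25.3, 35.8]
contact_force: [-9.5, 0.5, 5.3]
```

```bash
(python3 -m pendant '0 0 0.7 0 0.32; 0 0 0.7 0 0.32; 0 0 0 0 0.32'; python3 -m pendant '0.5 0 0.2 0 0.32; 0.5 0 0.2 0 0.32; 0 0 0 0 0.32')| grep -E 'pos|force';python3 st.py
```

```text
position: [663.6, -25.4, 36.7]
contact_force: [-5.9, -0.4, -0.9]
position: [664.2, -25.4, 36.9]
contact_force: [-5.9, 0.1, -1.5]
23.975 [664.2 -25.4  36.9] F [-5.91  0.15 -1.52] gap 29.5 jaw 91.23 down [-0.003 -0.    -1.   ] [ 0.07  0.77 -0.19  1.86  0.25  0.54  1.31]
```

```bash
(python3 -m pendant '0.5 0 -0.3 0 0.32; 0 0 0 0 0.32'; python3 -m pendant '0.5 0 0 0 0.32; 0.5 0 0 0 0.32; 0 0 0 0 0.32'; python3 -m pendant '0.5 0 0 0 0.32; 0.5 0 0.2 0 0.32; 0 0 0 0 0.32')| grep -E 'pos|force';python3 wp.py scene s12 180 320 210 330
```

```text
position: [664.5, -25.4, 36.5]
contact_force: [-7.1, -0.1, -1.0]
position: [665.2, -25.4, 36.5]
contact_force: [-8.0, -0.1, 0.1]
position: [665.8, -25.4, 36.6]
contact_force: [-8.5, 0.3, -1.1]
```

View pics/s12.png

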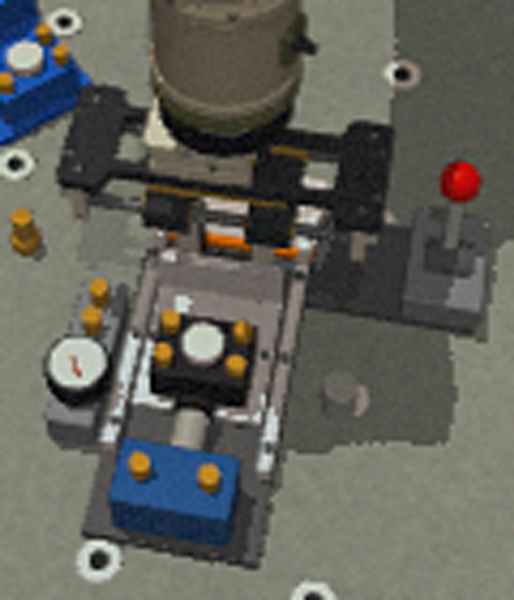

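```bash
(python3 -m pendant '0.5 0 0 0 0.32; 0.5 0 0 0 0.32; 0 0 0 0 0.32; 0 0 0 0 0.32';python3 -m pendant '0.5 0 0 0 0.32; 0.3 0 0 0 0.32; 0 0 0 0 0.32; 0 0 0 0 0.32; 0 0 0 0 0.32')| grep -E 'pos|force'
```

```text
position: [666.2, -25.3, 36.5]
contact_force: [-10.8, 0.0, 0.8]
position: [666.3, -25.4, 36.5]
contact_force: [-12.0, 1.2, 2.3]
```

The button is at its end stop: force rises with almost no motion, about 12 N total. Backing off slowly.

```bash
(python3 -m pendant '-0.5 0 0 0 0.32; -0.5 0 0 0 0.32; -0.5 0 0 0 0.32; -0.5 0 0 0 0.32; -0.5 0 0 0 0.32; -0.5 0 0 0 0.32';python3 -m pendant '-0.5 0 0 0 0.32; -0.5 0 0 0 0.32; -0.5 0 0 0 0.32; -0.5 0 0 0 0.32; -0.5 0 0 0 0.32; -0.5 0 0 0 0.32';python3 -m pendant '-0.5 0 0 0 0.32; -0.5 0 0 0 0.32; -0.5 0 0 0 0.32; -0.5 0 0 0 0.32; -0.5 0 0 0 0.32; -0.5 0 0 0 0.32')| grep -E 'pos|force'
```

```text
position: [666.1, -25.3, 36.9]
contact_force: [-4.6, -0.1, -1.8]
position: [664.4, -25.3, 37.6]
contact_force: [-2.9, 0.5, -1.9]
position: [661.8, -25.3, 37.8]
contact_force: [-0.1, -0.4, 0.2]
```

```bash
(python3 -m pendant '-0.5 0 0 0 0.32; -0.5 0 0 0 0.32; -1 0 0 0 0.32; -1 0 0 0 0.32; -2 0 0 0 0.32; -3 0 0 0 0.32; -4 0 0 0 0.32; -4 0 0 0 0.32;0 0 0 0 0.32')| grep -E 'pos|force';python3 wp.py scene s13 180 320 210 330;python3 - <<'E'
from h import *
for n in ("s10","s12","s13"):
    p=np.load(n+".npz");im=p["color"][225:290,235:290];cv2.imwrite(f"pics/{n}d.png",cv2.resize(im,None,fx=9,fy=9,interpolation=cv2.INTER_CUBIC))
E
```

```text
position: [644.7, -25.3, 37.6]
contact_force: [0.4, -0.0, -0.6]
```

View pics/s13d.png

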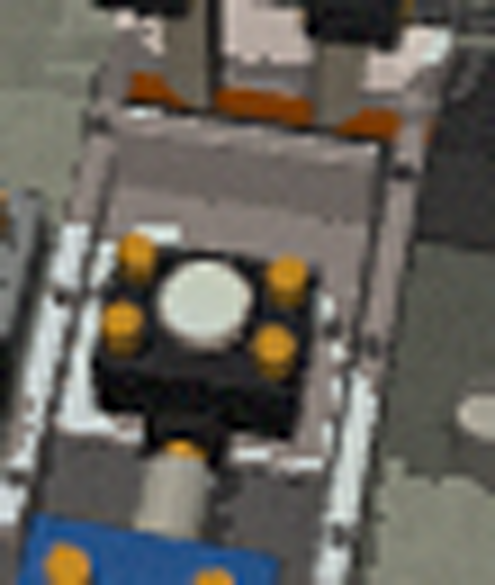

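View pics/s12d.png

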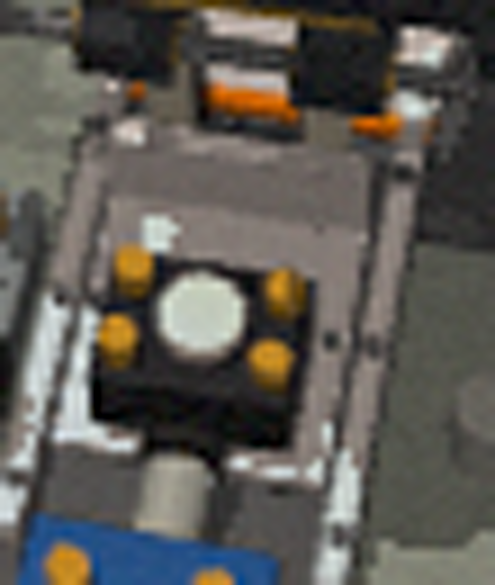

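The module rests against the button with its flange just past the lip. It sprang back about 3 mm and is still in contact. Next is the lever.

```bash
python3 -m pendant '-5 0 10 0 0.32; -5 0 25 0 0.32; -5 0 30 0 0; -15 20 15 0 0; -15 40 0 0 0; -10 40 0 0 0; -8 37 0 0 0; 0 0 0 0 0; 0 0 0 0 0'; python3 st.py; python3 wp.py scene s14 170 320 200 345;python3 wp.py wrist w14
```

```text
time_s: 30.7
position: [581.3, 112.1, 117.5]
tcp_rot: [-0.506, 0.495, 0.506, 0.494]
contact_force: [0.5, -0.7, 1.2]
finger_gap: 0.6
30.7 [581.3 112.1 117.5] F [ 0.47 -0.69  1.23] gap 0.6 jaw 91.29 down [-0. -0. -1.] [-0.15  0.59 -0.2   2.    0.21  0.57  1.1 ]
```

View pics/s14.png

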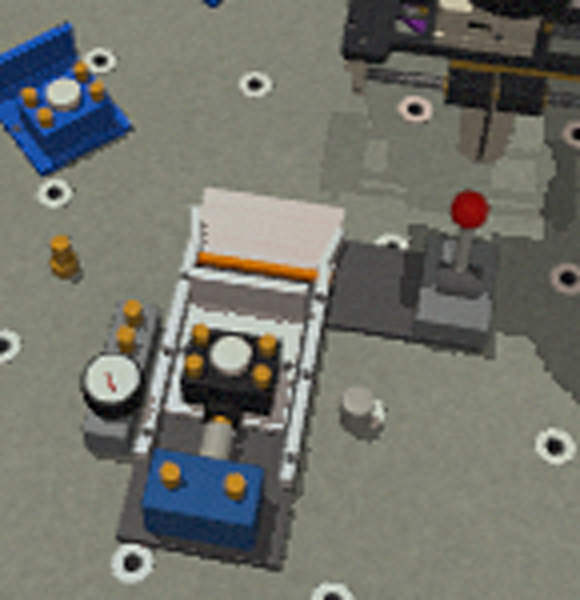

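View pics/w14.png

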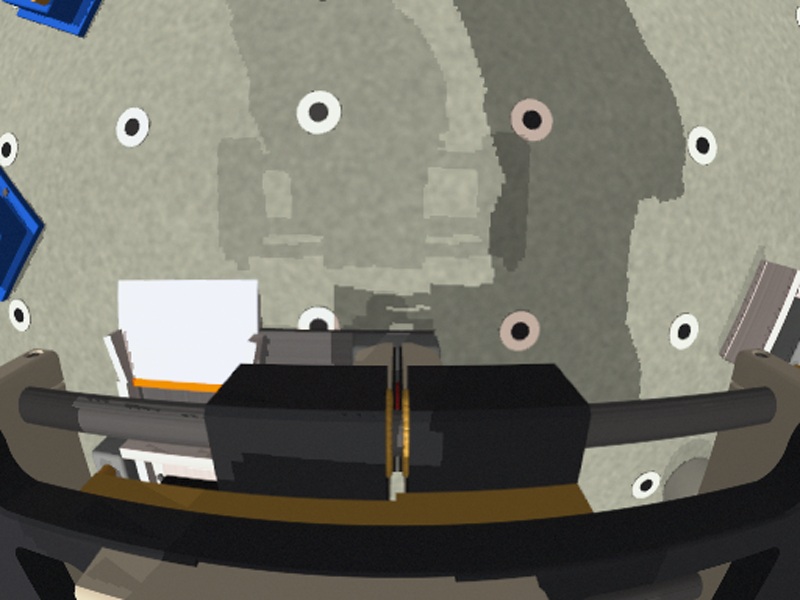

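The scene crop shows the module seated against the button, with its block front at about (225,412), and the closed fingers behind the red knob at (468,210). Descending behind the knob and pushing.

```bash
(python3 -m pendant '-2 0 -15 0 0; 0 0 -15 0 0; 0 0 -11 0 0; 0 0 0 0 0'; python3 -m pendant '5 0 0 0 0; 5 0 0 0 0; 5 0 0 0 0; 5 0 0 0 0; 5 0 0 0 0; 5 0 0 0 0'; python3 -m pendant '5 0 0 0 0; 5 0 0 0 0; 5 0 0 0 0; 5 0 0 0 0; 4 0 0 0 0') | grep -E 'pos|force'; python3 wp.py scene s15 170 320 200 345
```

```text
position: [579.5, 111.5, 75.1]
contact_force: [-0.1, 0.2, 0.8]
position: [610.6, 111.7, 76.5]
contact_force: [-1.4, 0.5, 1.4]
position: [634.3, 111.8, 76.3]
contact_force: [-1.6, 0.2, -0.5]
```

View pics/s15.png

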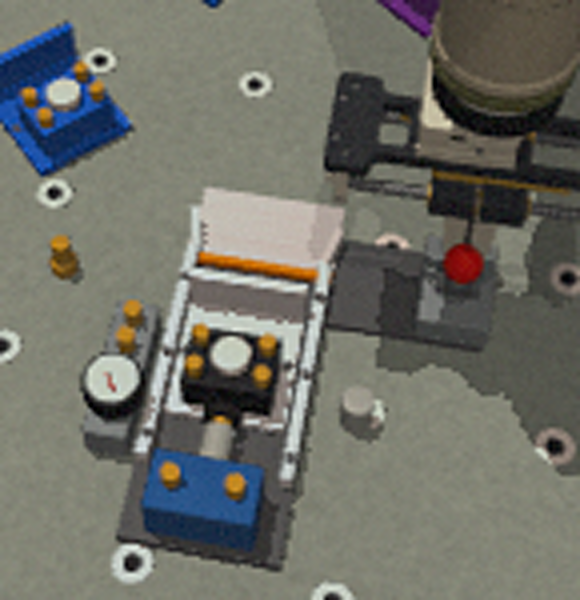

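The lever is swinging over. I'll push on to the stop in small steps.

```bash
(python3 -m pendant '3 0 0 0 0; 2 0 0 0 0; 2 0 0 0 0'; python3 -m pendant '1 0 0 0 0; 1 0 0 0 0; 1 0 0 0 0';python3 -m pendant '1 0 0 0 0; 1 0 0 0 0; 0 0 0 0 0') | grep -E 'pos|force'
```

```text
position: [641.1, 111.6, 76.5]
contact_force: [-1.1, -0.1, -0.6]
position: [643.1, 111.6, 76.4]
contact_force: [-6.6, -0.2, 2.7]
position: [643.2, 111.6, 76.2]
contact_force: [-9.9, -1.2, 4.9]
```

The stop was met at TCP x = 643, as predicted for 1.0 rad. Backing off and checking.

```bash
(python3 -m pendant '-2 0 0 0 0; -2 0 0 0 0; -5 0 0 0 0; -15 0 0 0 0; -20 0 10 0 0; -20 0 30 0 0; -30 30 30 0 0; -30 50 20 0 0; 0 30 0 0 0; 0 0 0 0 0') | grep -E 'pos|force'; python3 wp.py scene s16 170 320 200 345; python3 wp.py top t16 85 220 190 300
python3 - <<'E'
from h import *
for n in("scene","top"):
    p=np.load({"scene":"s16.npz","top":"t16.npz"}[n]);h=cv2.cvtColor(p["color"],cv2.COLOR_BGR2HSV)
    m=((h[...,0]<6)|(h[...,0]>174))&(h[...,1]>150)&(h[...,2]>80)
    k,l,s,c=cv2.connectedComponentsWithStats(m.astype(np.uint8))
    for i in range(1,k):
        q=onz(p,*c[i],81)
        if s[i,4]>20 and abs(q[1]-112)<40:print(n,"knob",np.round(q,1))
E
```

```text
position: [521.1, 224.6, 167.2]
contact_force: [0.5, -0.1, -0.7]
scene knob [666.4 109.7  81. ]
top knob [663.4 112.2  81. ]
```

View pics/s16.png

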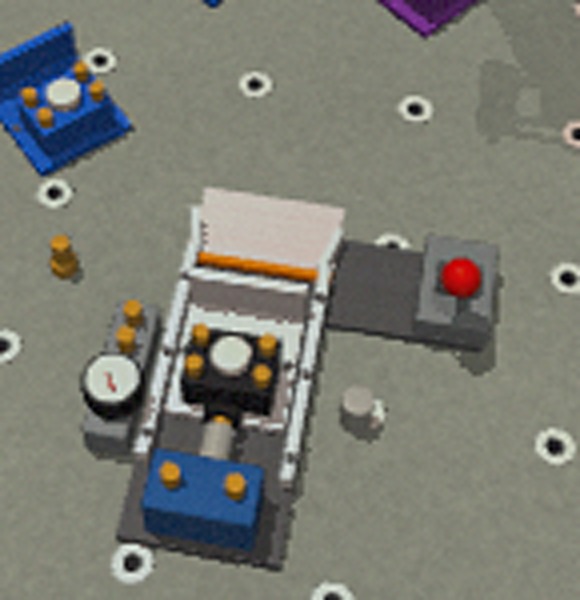

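View pics/t16.png

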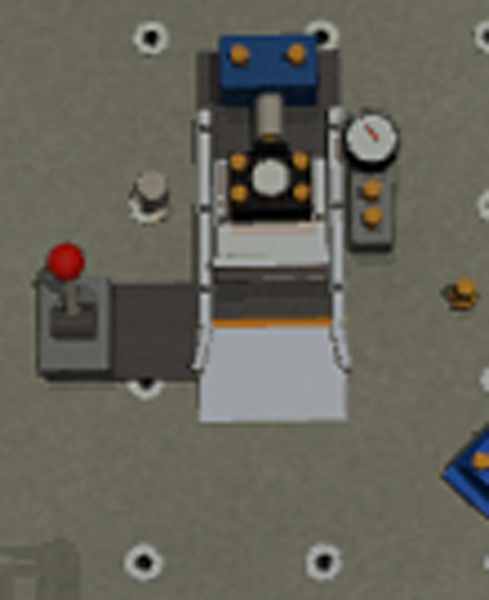

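```bash
python3 - <<'E'
from h import *
for n in("s10","s11","s12","s13","s14","s16"):
    p=np.load(n+".npz");h=cv2.cvtColor(p["color"],cv2.COLOR_BGR2HSV);a,b,u,v=240,285,245,275
    o=(h[...,0]>8)&(h[...,0]<25)&(h[...,1]>150)&(h[...,2]>90)
    k,l,s,c=cv2.connectedComponentsWithStats(o.astype(np.uint8))
    ob=[(s[i,4],np.round(onz(p,*c[i],z)[:2],1)) for i in range(1,k) for z in [55] if s[i,4]>=4 and 243<c[i][0]<276 and 240<c[i][1]<275]
    print(n,[(int(x),y.tolist()) for x,y in ob])
E
```

```text
s10 [(15, [703.3, -49.6]), (14, [702.1, -6.1]), (18, [724.9, -49.6]), (18, [724.9, -6.2]), (8, [780.8, -22.5])]
s11 [(15, [719.8, -48.8]), (15, [718.9, -6.0]), (18, [742.4, -49.1]), (19, [741.8, -5.2]), (7, [781.1, -23.0])]
s12 [(16, [728.6, -49.1]), (18, [727.3, -5.8]), (17, [751.6, -49.1]), (19, [750.2, -5.1])]
s13 [(15, [724.6, -49.7]), (16, [723.7, -5.7]), (18, [747.2, -48.7]), (20, [745.4, -5.1]), (5, [781.4, -22.3])]
s14 [(15, [724.6, -49.7]), (16, [724.4, -5.7]), (17, [747.2, -49.0]), (20, [745.8, -5.5]), (5, [781.4, -22.3])]
s16 [(15, [724.6, -49.7]), (16, [724.4, -5.7]), (20, [747.2, -48.3]), (21, [745.6, -5.3]), (6, [781.3, -23.3])]
```

```bash
python3 -c "
from station import *
print(sense()['time_s']);print(job_done())"
```

```text
35.2
the job is handed in; nothing more can be done
None
```

I completed the task and handed it in at 35.2 s of the 72 s allowed; no verdict was reported.

**What I did**
- I pinched the black module's flange and dragged and turned it into line with the ramp. I then pushed its rear face with two fingers up the ramp and over the lip.
- It jammed once, as the tail reached the ramp foot: finger friction held the flange down, with about 32 N on the push and 28 N vertical. I eased back and followed the ramp's slope upward, and it went over.
- Behind the lip I advanced in 0.5 to 1 mm steps until the buffer reached its end stop. The push was about 12 N, of which friction is 1 to 3 N, and I held it there for over 0.3 s.
- I backed off in 0.5 mm steps, then pushed the red lever over to its stop.

**Last checks**
- **Module:** in the final pictures it looks flat behind the lip, against the button. It had not moved since I backed off. Its position and the end-stop reading suggest the button is still pressed in by about 1.5 to 2 mm, roughly 2 N. That is inferred, because I could not measure the contact force directly.
- **Lever:** its knob is at x = 663 to 666 mm; 664 mm is expected at 1.0 rad.
- **Bystanders:** the silencer and coupler look unmoved in the final crops. The arm never went near the others, but I did not measure them.
- **Disagreement between views:** the two fixed cameras differed by 2 to 3 mm in places, such as the knob and rails. The dock's yaw came out between 0.01 and 0.04 rad depending on what I measured. I used about 0.02, and the rails guided the rest.

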